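# Magnet on, then hold the drilled plate flush on the tilted angle table

## Robot

A 6-joint arm with a two-finger parallel gripper is mounted at the origin on the work surface. World frame = base frame: x ahead of the robot, y to its left, z up, the work surface at z = 0. Lengths are in m, angles in rad, forces in N, time in s.
With the tool pointing down it reaches from about 0.35 to 0.775 m from the base axis. Payload 7.3 kg.
Tool frame: the origin (TCP) lies at the centre of the arm's flange, where the gripper is bolted on; the fingertips stand 178 mm ahead of it and the grasp point (between the pads) lies 159 mm ahead of it (tip_extent is the distance from the TCP to the fingertips, in m); z points along the fingers, y is the line along which they close (so a half turn about z gives the same grasp; the last joint's range is limited). The gripper opens to 92 mm and grips with 3 to 60 N. Pads are 19 mm wide; open, the fingers measure 130 mm over their backs; the gripper's body (75 mm by 190 mm) begins 47 mm behind the grasp point.
Start: joints at [-1.455, 0.342, 1.524, -0, 1.275, -0.146], TCP at [0.136, -0.507, 0.405] pointing down, gripper open.
Joint ranges: [-2.53, 2.53], [-0.77, 2.02], [0.04, 2.7], [-1, 4.14], [0.28, 2.66], [-3.11, 3.11]. Speed limits (rad/s): [2.57, 2.57, 3.14, 3.14, 3.14, 3.14].

## Interface

Orientations are given as [roll, pitch, yaw] about the fixed x, y, z axes, in that order (R = Rz(yaw) Ry(pitch) Rx(roll)).
In Python, from cell import * gives the robot as it stands.
- The arm moves only by the tool arm_command, never from a script. Its arguments are lists of equal length, an entry for each row: "xyz": the shift along the world's x, y, z in mm, a list of three; "spin": the turn about the world's z in degrees. In form: {"xyz": [[tx, ty, tz], ...], "spin": [spin, ...]}. A call has 1 to 20 rows; each row shifts and turns the commanded pose from where the row before left it; what a row does not reach is not made up. A row lasts 1/10 s, in which the tool goes at most 50 mm and 8.59 degrees, less where a joint would pass 70% of its speed; a pose out of reach is approached as far as the arm can. A call with a gripper value outside its range is refused whole. "jaw" is the opening, from -1 (shut) to 1 (fully open), set as the call begins (left out, the last holds). The fingers move at their own pace and stop on an object; "squeeze" is the grip in N (left out, the last holds). Time passes only in rows, so rows that do not move let the fingers close. It gives the time, the measured TCP pose, the force, the opening and the grip force at its end, in the units of the state.
- observe(): the state, without advancing time (a new reading comes with each control period).
- read_camera(name): name is "scene" or "top" or "wrist"; returns a dict with "img" (400x640x3 uint8, red, green, blue), "depth" (400x640 float32, m along the optical axis (not along the pixel's ray), 0 where there is no reading), "fx", "fy", "cx", "cy" (pixels), "dist_coeffs" ([k1, k2, p1, p2, k3] as OpenCV has them; the pictures are not rectified), "world_from_camera" (4x4, takes a point from camera to world coordinates). Camera axes: x right, y up, looking along -z (the intrinsics and any distortion apply to the point x, -y, -z); pixel columns grow to the right and rows downward; lengths in m; the calibration is good to about 2 mm. A picture is of the moment at which its call begins.
- hand_in(): hands the job in; it is judged then, once.
The state is a dict: "time": time; "qpos": joint angles; "qvel": joint speeds; "joint_efforts": joint torques, N m; "tool_pos": TCP position; "tool_rot": TCP orientation; "contact_force": force on the tool from outside, world axes, zero at the start; "torque": the same for the moment, N m; "opening": finger opening in m; "grip_force": force on a finger pad.
Only numpy, scipy, OpenCV 4.12 (cv2) and the standard library are available. Lean on these libraries where they do the work, as an engineer would, in place of code of your own. Each camera call takes 0.05 s, during which the arm holds its last target. There are 200 camera calls.

## Task

Switch on the magnet of the adjustable angle plate by turning its black knob clockwise until the white pointer stands on the on mark, a quarter turn round from the off mark. Then pick up the rectangular plate with six holes, tilt it to the slope of the angle plate's table and hold it there for clamping: flush all over, centred, lengthwise up the slope and pressed on with about 10 to 20 newtons. Finish while still holding and pressing it, and leave the other parts and tools lying where they are.

Things in the scene. Friction and masses are not known exactly. Their poses are not given: they have to be found in the camera images.
- magnet_knob (a joint): Black magnet knob on the front end of the base, on a vertical axis. In rad, growing clockwise from above: 0 = pointer on the off mark (base's -x, away from the table), 1.571 = pointer on the on mark (base's +y). Starts at 0 to 0.4; stiff (0.12 N m), stays where left; end stop only at 2.0. A disc 54 mm across, on it an upright bar grip 48 mm long, 12 mm thick, 27 mm high.
- knob_top (a point): Centre of the top of the knob's bar grip, on the knob's axis, 65 mm above the work surface; z up. x runs along the bar and turns with it; the white pointer line is at the -x end. The bar's sides are free for 27 mm below this point, where the disc begins. A small white cross on the base marks the on side.
- angle_plate: Adjustable angle plate: grey cast base 270 x 130 x 22 mm, fast on the work surface; origin at the centre of its underside. Front end -x with the knob (axis at x = -95 mm). The table is hinged at x = -12 mm, 48 mm up, axis along y, and rises towards +x; its front edge is over 55 mm behind the knob's axis. Lock lugs beside the table: 92 mm high at x = 91, y = +/-60 mm.
- face (a point): Centre of the upper face of the tilted steel table, 150 mm (x, up the slope) x 120 mm (y, level), with two 14 mm slots up the slope at y = +/-32 mm. z points squarely out of the face. The slope is locked and unyielding, 20 to 37 degrees from level, different each time. The flush plate's underside centre lies at this point.
- plate: The plate to hold: plain aluminium rectangle 110 (x) x 50 (y) x 18 (z) mm with six 10 mm holes in two rows of three, about 0.26 kg, lying flat on a drawing (no thickness). Origin at the centre of its underside, z up. The same from either end and either side.
- l_plate: Leave alone: L-shaped steel plate 120 x 90 x 12 mm lying on another drawing; origin at its underside.
- bar: Leave alone: narrow dark steel bar 150 (x) x 25 x 15 mm with four holes in one row, lying on another drawing; origin at the centre of its underside.
- deburrer: Leave alone: deburring tool, grey handle 90 x 18 x 18 mm with a thin steel hook, 140 mm long over all, along x.
- vblock: Leave alone: steel V-block 60 x 45 x 40 mm.
- square: Leave alone: small steel try square, 125 x 75 mm, lying flat, 18 mm high.
- g_clamp: Leave alone: dark steel G-clamp lying flat, about 65 x 140 mm, 15 mm high.
Things that resemble listed ones, but are neither listed nor needed, are in the scene too. Of the things shaped like the plate, the aluminium one is meant.

How it is judged:
By the outcome, as a careful person would: the job done as asked, in the order asked, and still so for the second after the job is handed in, while the arm keeps its last pose, push and grip.
It also fails if it takes over 58 s, if anything falls off the work surface, if the arm or the gripper's body presses on something with over 40 N, if the wrist force passes 120 N, or if a joint passes its speed limit or range.

## Working session

There is one attempt and no reset: what is moved stays moved. The work goes in short steps, Python scripts to look and compute and a tool call to move; the robot and the scene stay as the last step left them, time stands still between calls to the robot, and variables do not carry over. Pictures are saved under pics/ and viewed, at most 10 in all, crops included, and the job is handed in when it is done.

Besides the shell and the picture viewer there is one more tool, called after "Request:" in YAML: its name, and indented under it one key for each argument. arm_command: Moves the arm, as the interface text tells. Its arguments: {"type":"object","properties":{"xyz":{"type":"array","items":{"type":"array","items":{"type":"number"}}},"spin":{"type":"array","items":{"type":"number"}},"jaw":{"type":"number"},"squeeze":{"type":"number"}},"required":["xyz","spin"]}

```bash
ls; mkdir -p pics; cat > h.py <<'E'
from cell import *
import numpy as np, cv2, pickle
def snap(n,f):
    c=read_camera(n); pickle.dump(c,open(f'pics/{f}.pkl','wb')); cv2.imwrite(f'pics/{f}.png',c['img'][:,:,::-1]); return c
def load(f): return pickle.load(open(f'pics/{f}.pkl','rb'))
def ray(c,px):
    K=np.array([[c['fx'],0,c['cx']],[0,c['fy'],c['cy']],[0,0,1]])
    p=cv2.undistortPoints(np.array(px,float).reshape(-1,1,2),K,np.array(c['dist_coeffs'],float))[:,0]
    return np.c_[p[:,0],-p[:,1],-np.ones(len(p))]
def dpt(c,px):
    d=np.array([np.median(c['depth'][int(v)-1:int(v)+2,int(u)-1:int(u)+2]) for u,v in px])
    T=np.array(c['world_from_camera']); return (ray(c,px)*d[:,None])@T[:3,:3].T+T[:3,3]
def atz(c,px,z):
    T=np.array(c['world_from_camera']); r=ray(c,px)@T[:3,:3].T; return T[:3,3]+r*((z-T[2,3])/r[:,2])[:,None]
E
python3 - <<'E'
from h import *
for n in('top','scene'):
    c=snap(n,n+'0'); print(n,np.round(c['world_from_camera'],3).tolist(),c['fx'],c['dist_coeffs'])
print(observe())
a=cv2.imread('pics/top0.png'); cv2.imwrite('pics/top0b.png',cv2.resize(a,(800,500),interpolation=3))
E
```

```text
pics
top [[-0.011, 0.994, -0.112, 0.343], [-1.0, -0.009, 0.022, -0.013], [0.021, 0.112, 0.993, 1.339], [0.0, 0.0, 0.0, 1.0]] 402.42104362595103 [-0.0015482  0.         0.         0.         0.       ]
scene [[-0.408, -0.606, 0.683, 1.258], [0.913, -0.268, 0.307, 0.286], [-0.003, 0.749, 0.663, 0.777], [0.0, 0.0, 0.0, 1.0]] 386.5609170837657 [-0.02594789  0.          0.          0.          0.        ]
{'time': 0.1, 'qpos': array([-1.45500420e+00,  3.42637098e-01,  1.52491886e+00, -4.97696750e-05,
        1.27538562e+00, -1.45964006e-01]), 'qvel': array([ 0.00066751, -0.00061917, -0.00271246,  0.00070774,  0.00021192,
        0.00123179]), 'joint_efforts': array([ 3.26931789e-03, -4.31999981e+01, -2.44696480e+01,  7.18645309e-02,
        5.25353872e-02, -6.21376989e-05]), 'tool_pos': array([ 0.13587716, -0.50698638,  0.40412349]), 'tool_rot': array([-3.14025115e+00, -1.49108665e-04,  2.61770559e-01]), 'contact_force': array([ 0.39670597,  0.45590056, -0.7828328 ]), 'torque': array([-0.04698307, -0.01340848,  0.02638311]), 'grip_force': 0.0, 'opening': 0.09187019851500863}
```

View pics/top0b.png

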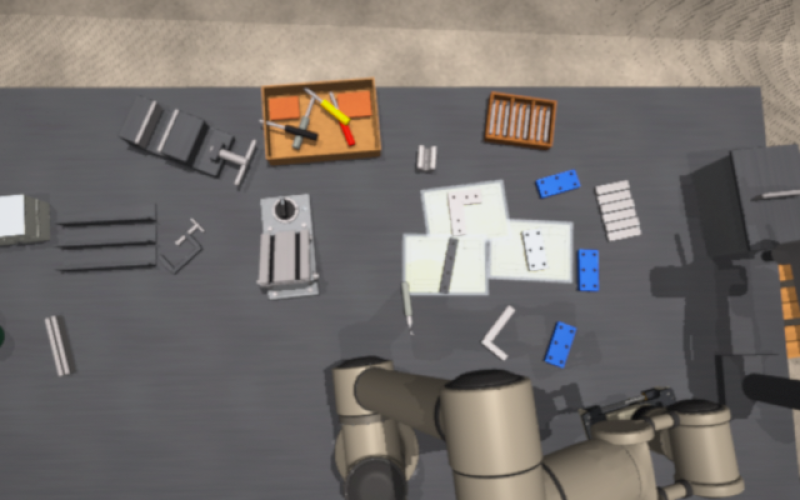

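View pics/scene0.png

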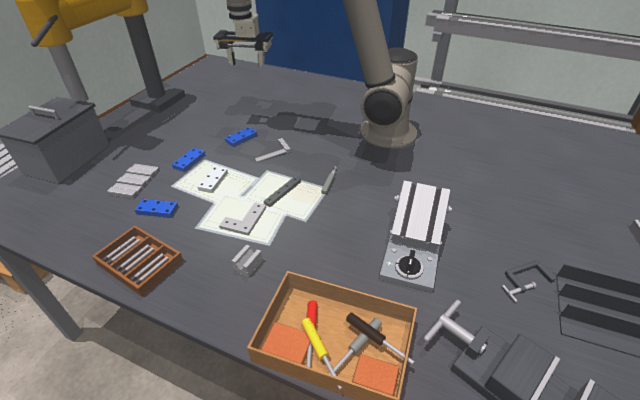

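```bash
python3 - <<'E'
from h import *
a=cv2.imread('pics/top0.png')
A=cv2.resize(a[150:242,200:262],None,fx=6,fy=6,interpolation=2)
B=cv2.resize(a[174:226,390:452],None,fx=6,fy=6,interpolation=2)
o=np.zeros((552,372*2,3),np.uint8);o[:,:372]=A;o[:312,372:]=B
cv2.imwrite('pics/crop1.png',o)
c=load('top0')
# plate mask: bright depth top at 18mm
v,u=np.mgrid[170:232,385:456]; P=dpt(c,np.c_[u.ravel(),v.ravel()])
m=(P[:,2]>.009)&(P[:,2]<.03); print(m.sum(),P[m].min(0),P[m].max(0),np.median(P[m][:,2]),np.median(P[:,2]))
img=np.zeros((62,71),np.uint8);img.ravel()[m]=255
cn=max(cv2.findContours(img,0,1)[0],key=len); r=cv2.minAreaRect(np.float32(P[:,:2].reshape(62,71,2)[cn[:,0,1],cn[:,0,0]]*1000)); print(r)
# table plane
for n,uv in(('top0',(150,245,200,262)),):
    v,u=np.mgrid[uv[0]:uv[1],uv[2]:uv[3]]; P=dpt(c,np.c_[u.ravel(),v.ravel()])
    Z=P[:,2].reshape(u.shape); np.set_printoptions(linewidth=250); print((Z[::4,::4]*1000).astype(int))
E
```

```text
511 [ 0.45755102 -0.45943607  0.00946129] [ 0.57160577 -0.39611933  0.02154879] 0.017803423627875015 0.0007259878286433041
((514.44921875, -428.2378845214844), (110.16871643066406, 51.593048095703125), 7.855815410614014)
[[  0   0   0   0   1   0   0   0   0   0   0  -1   0   0   0  -1]
 [  0   2   0   0   0   2   0   0  -1   0   2   3   2   0   0   0]
 [  2  -1   0  18  20  22  25  30  25  22  22  22   7   0   0  -1]
 [  0   1   1  22  22  26  40  63  38  31  21  21  17   1   0   0]
 [  0  -1   2  23  21  38  41  63  38  36  22  20  18   0   2   1]
 [  0  -1   2  22  20  32  39  62  36  31  22  21  20   0  -1  -1]
 [  0   0   0  22  23  25  34  39  32  27  22  23  22  -2   0   0]
 [  0   0   0  21  22  20  23  22  23  21  25  23  23   0   1   2]
 [  0   1   0  22  26  22  22  21  24  23  22  24  21   0  -1   0]
 [  0   1   0  25  24  20  64  66  69  62  59  67  24   1   0  -1]
 [ -1   2   0  72  64  69  72  74  75  69  69  77  56   0   0   0]
 [  3   0   1  78  71  76  81  80  81  80  78  83  37   3   0   0]
 [  1   0   1  86  78  83  86  90  90  86  85  91  24   1  -1   0]
 [  0   0   3  93  85  91  94  97  96  91  92 100  23  14   0   0]
 [  3  -1   0  99  93 101 103 102 105  99  98 105  23  18   0   2]
 [  0   1 104 108  99 108 109 110 113 107 108 113  95  22   0   0]
 [  0   0 111 115 109 113 117 118 119 112 112 119 106  20   0   1]
 [  0   2 121 120 113 123 125 124 126 121 120 127 109  82   1   0]
 [  0   1 129 129 120 130 131 135 132 128 129 133 118  82   1   1]
 [  1   0 131 132 125 128 127 125 124 120  27  25  70  26   0   0]
 [  2   1  -1   0  62  21  21  19  22  21  22  23  24  23   0   0]
 [  0   0   0  -1  21  23  22  22  22  20  22  21  20  20   1   1]
 [  0   1   1   1  19  18  19   5   2   2   0  -1   0   0   0   1]
 [  1   0   1   2   0   0   0   0   0   1  -3   1   0   1   0   0]]
```

View pics/crop1.png

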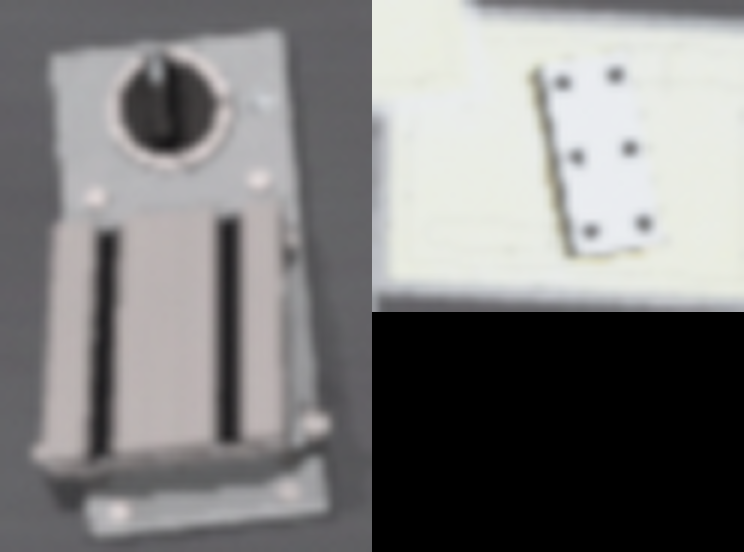

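```bash
python3 - <<'E'
from h import *
c=load('top0'); f=lambda L:np.array(L)/6+[200-.4,150-.4]
for nm,L,z in(('base corners',[(50,57),(285,30),(325,508),(92,535)],.022),('knob bar top ends',[(154,55),(166,148)],.065),('on mark',[(264,102)],.022),('disc edge L,R',[(115,105),(222,105)],.038)):
    print(nm,np.round(atz(c,f(L),z)*1000,1).tolist())
v,u=np.mgrid[188:222,211:245]; P=dpt(c,np.c_[u.ravel(),v.ravel()])
m=P[:,2]>.06
for i in range(8):
    q=np.linalg.lstsq(np.c_[P[m][:,:2],np.ones(m.sum())],P[m][:,2],rcond=None)[0]; m=abs(P@[q[0],q[1],-1]+q[2])<.004
print(q,m.sum(),'slope',np.degrees(np.arctan(np.hypot(*q[:2]))),'uphill yaw',np.degrees(np.arctan2(q[1],q[0])))
n=np.array([q[0],q[1],-1])
for nm,L in(('table corners FL FR BR BL',[(55,222),(278,207),(288,442),(42,452)]),):
    T=np.array(c['world_from_camera']);r=ray(c,f(L))@T[:3,:3].T;o=T[:3,3]
    t=-(o@n+q[2])/(r@n); X=o+r*t[:,None]; print(nm,np.round(X*1000,1).tolist(),X.mean(0))
E
```

```text
base corners [[653.3, 304.1, 22.0], [667.8, 174.6, 22.0], [402.4, 151.1, 22.0], [389.2, 276.8, 22.0]]
knob bar top ends [[643.9, 238.3, 65.0], [593.2, 231.3, 65.0]]
on mark [[627.2, 185.9, 22.0]]
disc edge L,R [[622.6, 264.5, 38.0], [622.2, 206.3, 38.0]]
[-0.55295351 -0.05693297  0.38498973] 857 slope 29.068664300814874 uphill yaw -174.12145007874113
table corners FL FR BR BL [[554.2, 290.2, 62.0], [560.9, 171.5, 65.1], [430.1, 155.1, 138.3], [426.7, 277.7, 133.2]] [0.49296974 0.22362701 0.09966863]
```

Request:
arm_command:
  xyz:
    - [44,10,0]
    - [44,10,0]
    - [44,10,0]
    - [44,10,0]
    - [44,10,0]
    - [44,10,0]
    - [44,10,0]
    - [44,10,0]
    - [0,0,0]
    - [0,0,0]
  spin: [0,0,0,0,0,0,0,0,0,0]

```text
time: 1.1
tool_pos: [0.4887, -0.4265, 0.4036]
tool_rot: [-3.14, 0.001, 0.264]
contact_force: [0.0, -0.8, 0.1]
opening: 0.092
grip_force: 0.0
```

```bash
python3 - <<'E'
from h import *
c=snap('wrist','w1'); print(np.round(c['world_from_camera'],3).tolist(),c['fx'],c['dist_coeffs']); print(observe()['tool_pos'],observe()['time'])
E
```

```text
[[0.262, 0.929, 0.26, 0.558], [-0.965, 0.253, 0.07, -0.408], [-0.001, -0.269, 0.963, 0.383], [0.0, 0.0, 0.0, 1.0]] 349.9959891166292 [-0.02851667  0.          0.          0.          0.        ]
[ 0.4877151  -0.42705845  0.40400908] 1.15
```

Request:
arm_command:
  xyz:
    - [9,46,3]
    - [9,46,3]
    - [9,46,3]
    - [9,46,3]
    - [9,46,3]
    - [9,46,3]
    - [9,46,3]
    - [9,46,3]
    - [9,46,3]
    - [9,46,3]
    - [9,46,3]
    - [9,46,3]
    - [9,46,3]
    - [0,0,0]
    - [0,0,0]
  spin: [0,0,0,0,0,0,0,0,0,0,0,0,0,0,0]

```text
time: 2.65
tool_pos: [0.6046, 0.1703, 0.4436]
tool_rot: [3.141, 0.001, 0.262]
contact_force: [0.1, 0.6, -0.2]
opening: 0.0916
grip_force: 0.0
```

```bash
python3 - <<'E'
from h import *
c=snap('wrist','w2'); print(np.round(c['world_from_camera'],3).tolist()); print(observe()['tool_pos'],observe()['time'])
a=load('w1')['img'];b=c['img']
o=np.vstack([cv2.resize(x,(480,300),interpolation=3) for x in(a,b)]); cv2.imwrite('pics/w12.png',o[:,:,::-1])
E
```

```text
[[0.26, 0.93, 0.259, 0.674], [-0.965, 0.251, 0.071, 0.189], [0.001, -0.269, 0.963, 0.423], [0.0, 0.0, 0.0, 1.0]]
[0.60469437 0.16940379 0.44365882] 2.7
```

View pics/w12.png

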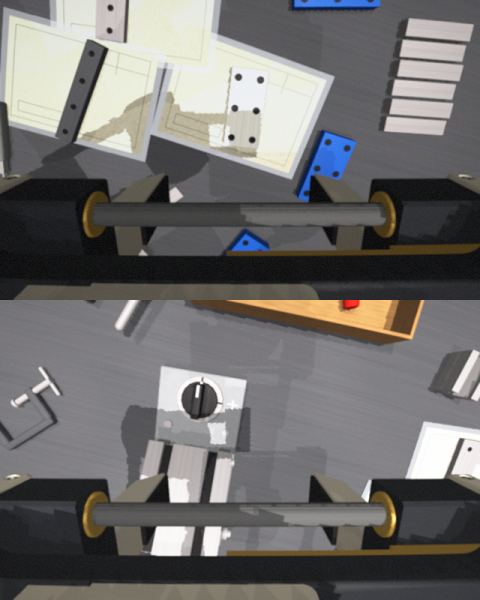

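```bash
python3 - <<'E'
from h import *
def rect(c,u0,u1,v0,v1,z0,z1,ztop):
    v,u=np.mgrid[v0:v1,u0:u1]; P=dpt(c,np.c_[u.ravel(),v.ravel()])
    img=(((P[:,2]>z0)&(P[:,2]<z1)).reshape(u.shape)*255).astype(np.uint8)
    cn=max(cv2.findContours(img,0,1)[0],key=cv2.contourArea)[:,0]+[u0,v0]
    X=atz(c,cn,ztop); print(cv2.minAreaRect(np.float32(X[:,:2]*1000)),np.median(P[img.ravel()>0][:,2]))
rect(load('w1'),285,370,75,215,.009,.03,.018)
c=load('w2')
rect(c,225,310,95,175,.052,.08,.065)
a=cv2.cvtColor(c['img'],4)
A=cv2.resize(a[80:270,170:330],None,fx=3,fy=3,interpolation=2)
b=cv2.cvtColor(load('w1')['img'],4); B=cv2.resize(b[80:210,295:365],None,fx=4,fy=4,interpolation=2)
o=np.zeros((570,760,3),np.uint8);o[:,:480]=A;o[:520,480:760]=B; cv2.imwrite('pics/crop2.png',o)
E
```

```text
((514.6131591796875, -428.020751953125), (109.90547943115234, 49.97011184692383), 8.185093879699707) 0.017768533249979346
((623.9503784179688, 234.89950561523438), (48.34457778930664, 13.247598648071289), 5.084604740142822) 0.06454172153035087
```

View pics/crop2.png

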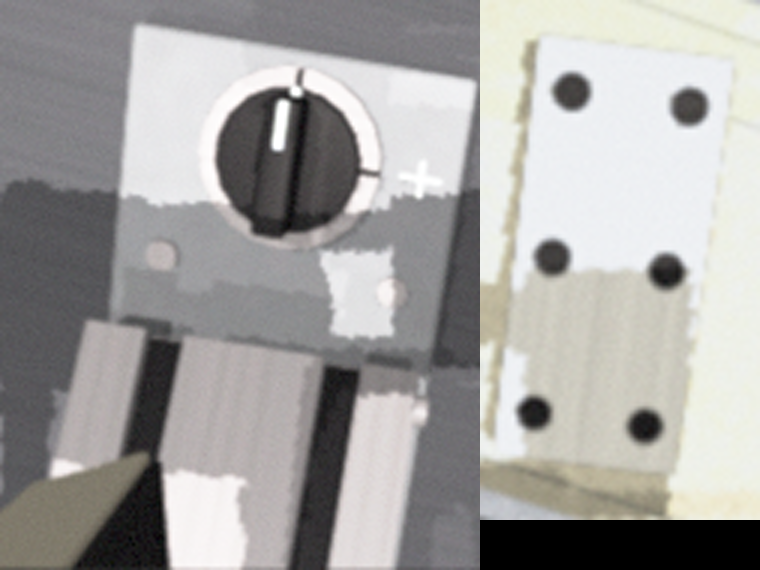

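```bash
python3 - <<'E'
from h import *
c=load('w2'); f=lambda L:np.array(L)/3+[170-.33,80-.33]
A=lambda d:round(float(np.degrees(np.arctan2(d[1],d[0]))),2)
X=atz(c,f([(112,300),(135,25),(475,80),(432,355)]),.022); print(np.round(X[:,:2]*1000,1).tolist(),'left',A(X[1]-X[0]),'front',A(X[1]-X[2])-90,'right',A(X[2]-X[3]))
K=np.array([.624,.2349]); X=atz(c,f([(300,78),(370,174),(421,180)]),.022); Y=atz(c,f([(302,77),(370,174)]),.03)
print('off',A(X[0,:2]-K),'on',A(X[1,:2]-K),'cross',A(X[2,:2]-K),np.linalg.norm(X[:,:2]-K,axis=1))
X=atz(c,f([(284,100),(277,150)]),.065);print('pointer',A(X[0]-X[1]),X[:,:2]*1000)
v,u=np.mgrid[180:330,170:320]; P=dpt(c,np.c_[u.ravel(),v.ravel()])
m=(P[:,2]>.058)&(P[:,2]<.15)&(P[:,0]<.57)&(P[:,0]>.42)&(P[:,1]>.15)&(P[:,1]<.3)
for i in range(15):
    q=np.linalg.lstsq(np.c_[P[m][:,:2],np.ones(m.sum())],P[m][:,2],rcond=None)[0]; m=(abs(P@[q[0],q[1],-1]+q[2])<.003)&(P[:,2]>.05)
print(q,m.sum(),'slope',np.degrees(np.arctan(np.hypot(*q[:2]))),'dir',A(-q[:2]))
n=np.array([q[0],q[1],-1]);T=np.array(c['world_from_camera']);o=T[:3,3]
r=ray(c,f([(88,320),(420,372),(147,332),(320,355),(358,370),(128,430),(290,560),(328,560),(183,337),(162,450),(415,395),(393,565)]))@T[:3,:3].T
X=o+r*(-(o@n+q[2])/(r@n))[:,None]; print(np.round(X*1000,1).tolist())
E
```

```text
[[551.2, 291.4], [655.5, 301.9], [668.8, 176.2], [562.2, 164.4]] left 5.74 front 6.049999999999997 right 6.34
off 8.28 on -87.98 cross -85.45 [0.02893531 0.02949648 0.04888879]
pointer 4.7 [[646.57887407 237.22814985]
 [629.92404346 235.85805383]]
[-0.55034914 -0.05513861  0.38287424] 7804 slope 28.94717317672404 dir 5.72
[[554.0, 288.2, 62.1], [566.0, 169.4, 62.0], [555.3, 266.9, 62.6], [562.8, 205.5, 61.8], [561.4, 191.0, 63.4], [524.5, 263.1, 79.7], [499.8, 197.2, 96.9], [502.8, 184.6, 96.0], [556.8, 254.2, 62.4], [521.4, 249.8, 82.2], [558.5, 169.1, 66.2], [506.4, 162.5, 95.2]]
```

Request:
arm_command:
  xyz:
    - [1,3.25,-8]
    - [1,3.25,-8]
    - [1,3.25,-8]
    - [1,3.25,-8]
    - [1,3.25,-8]
    - [1,3.25,-8]
    - [1,3.25,-8]
    - [1,3.25,-8]
    - [1,3.25,-8]
    - [1,3.25,-8]
    - [1,3.25,-8]
    - [1,3.25,-8]
    - [1,3.25,-8]
    - [1,3.25,-8]
    - [1,3.25,-8]
    - [1,3.25,-8]
    - [1,3.25,-8]
    - [1,3.25,-8]
    - [1,3.25,-8]
    - [0,3,-8]
  spin: [8.5,8.5,8.5,8.5,8.5,8.5,8.5,8.5,8.5,8.5,8.5,8.5,8.5,8.5,8.5,8.5,8.5,8.5,8.5,8.5]

```text
time: 4.7
tool_pos: [0.6243, 0.2328, 0.2837]
tool_rot: [-3.141, -0.0, -3.052]
contact_force: [0.0, -0.7, -0.4]
opening: 0.0915
grip_force: 0.0
```

Request:
arm_command:
  xyz:
    - [0,0,-20]
    - [0,0,-20]
    - [0,0,-12]
    - [0,0,-6]
    - [0,0,0]
  spin: [0,0,0,0,0]

```text
time: 5.2
tool_pos: [0.624, 0.2345, 0.2253]
tool_rot: [-3.141, -0.001, -3.056]
contact_force: [-0.4, -0.2, 0.7]
opening: 0.0921
grip_force: 0.0
```

Request:
arm_command:
  xyz:
    - [0,0,0]
    - [0,0,0]
    - [0,0,0]
    - [0,0,0]
    - [0,0,0]
    - [0,0,0]
    - [0,0,0]
    - [0,0,0]
  spin: [0,0,0,0,0,0,0,0]
  jaw: -1
  squeeze: 40

```text
time: 6.0
tool_pos: [0.6239, 0.2357, 0.2257]
tool_rot: [3.141, -0.0, -3.054]
contact_force: [-0.3, -0.5, 0.5]
opening: 0.0322
grip_force: 0.0
```

Request:
arm_command:
  xyz:
    - [0,0,0]
    - [0,0,0]
    - [0,0,0]
    - [0,0,0]
    - [0,0,0]
  spin: [0,0,0,0,0]

```text
time: 6.5
tool_pos: [0.6239, 0.2359, 0.2257]
tool_rot: [3.141, 0.0, -3.054]
contact_force: [0.0, 2.6, -0.3]
opening: 0.0117
grip_force: 40.0
```

Request:
arm_command:
  xyz:
    - [0,0,0]
    - [0,0,0]
    - [0,0,0]
    - [0,0,0]
    - [0,0,0]
    - [0,0,0]
    - [0,0,0]
    - [0,0,0]
    - [0,0,0]
    - [0,0,0]
    - [0,0,0]
    - [0,0,0]
    - [0,0,0]
    - [0,0,0]
    - [0,0,0]
    - [0,0,0]
    - [0,0,0]
    - [0,0,0]
    - [0,0,0]
  spin: [-5.5,-5.5,-5.5,-5.5,-5.5,-5.5,-5.5,-5.5,-5.5,-5.5,-5.5,-5.5,-5.5,-5.5,-5.5,-5.5,-1.2,0,0]

```text
time: 8.4
tool_pos: [0.6239, 0.236, 0.2257]
tool_rot: [3.141, -0.001, 1.674]
contact_force: [0.9, 5.0, -0.9]
opening: 0.0116
grip_force: 40.0
```

Request:
arm_command:
  xyz:
    - [0,0,0]
    - [0,0,0]
    - [0,0,0]
    - [0,0,10]
    - [0,0,20]
    - [0,0,25]
    - [0,-8,25]
    - [-3,-8,25]
    - [-3,-8,25]
    - [-3,-8,25]
    - [-3,-8,20]
    - [-3,-8,20]
    - [-3,-8,20]
    - [0,0,0]
    - [0,0,0]
  spin: [0,0,0,0,0,0,-8.5,-8.5,-8.5,-8.5,-8.5,-8.5,-8.5,-8.5,0]
  jaw: -0.24

```text
time: 9.9
tool_pos: [0.6056, 0.1792, 0.4424]
tool_rot: [3.141, -0.002, 0.483]
contact_force: [-0.3, 0.5, -0.6]
opening: 0.0346
grip_force: 0.0
```

```bash
python3 - <<'E'
from h import *
c=snap('wrist','w3')
v,u=np.mgrid[60:220,180:360]; P=dpt(c,np.c_[u.ravel(),v.ravel()])
img=(((P[:,2]>.053)&(P[:,2]<.08)&(P[:,0]>.585)).reshape(u.shape)*255).astype(np.uint8)
cn=max(cv2.findContours(img,0,1)[0],key=cv2.contourArea)[:,0]+[180,60]
X=atz(c,cn,.065); print(cv2.minAreaRect(np.float32(X[:,:2]*1000)),cn.mean(0))
a=cv2.cvtColor(c['img'],4);x,y=cn.mean(0).astype(int)
cv2.imwrite('pics/crop3.png',cv2.resize(a[max(0,y-60):y+60,max(0,x-70):x+70],None,fx=4,fy=4,interpolation=2))
E
```

```text
((624.1112060546875, 235.58175659179688), (12.872241020202637, 47.6873893737793), 5.8271918296813965) [277.         129.55769231]
```

View pics/crop3.png

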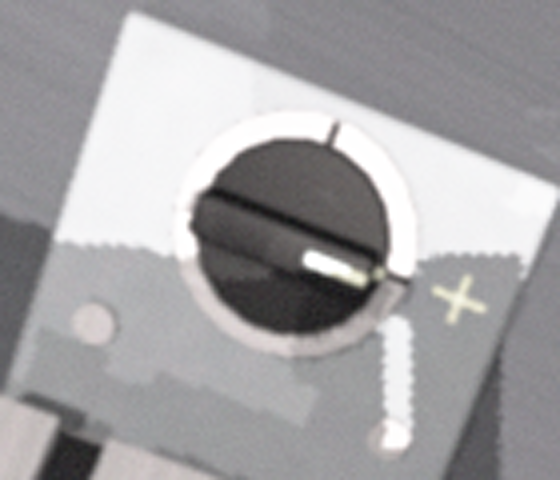

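Request:
arm_command:
  xyz:
    - [-6.5,-43.4,0]
    - [-6.5,-43.4,0]
    - [-6.5,-43.4,0]
    - [-6.5,-43.4,0]
    - [-6.5,-43.4,0]
    - [-6.5,-43.4,-15]
    - [-6.5,-43.4,-15]
    - [-6.5,-43.4,-20]
    - [-6.5,-43.4,-20]
    - [-6.5,-43.4,-20]
    - [-6.5,-43.4,-20]
    - [-6.5,-43.4,-25]
    - [-6.5,-43.4,-25]
    - [-6.5,-43.4,-25]
    - [0,0,0]
    - [0,0,0]
  spin: [-2,-2,-2,-2,-2,-2,-2,-2,-2,-1.5,0,0,0,0,0,0]
  jaw: 1
  squeeze: 40

```text
time: 11.55
tool_pos: [0.5145, -0.4272, 0.2549]
tool_rot: [-3.139, 0.002, 0.146]
contact_force: [-0.1, 0.6, 0.5]
opening: 0.0918
grip_force: 0.0
```

```bash
python3 - <<'E'
from h import *
for i in range(4):
    o=observe(); print(o['tool_pos']*1000,np.degrees(o['tool_rot']))
    c=snap('wrist','w4')
from h import atz
v,u=np.mgrid[0:400:2,100:540:2]; P=dpt(c,np.c_[u.ravel(),v.ravel()]); m=(P[:,2]>.010)&(P[:,2]<.028)&(abs(P[:,0]-.5146)<.07)&(abs(P[:,1]+.428)<.045)
print(m.sum(),P[m].min(0),P[m].max(0))
E
```

```text
[ 514.48059822 -427.15732573  254.89419144] [-1.79844955e+02  9.52429842e-02  8.36679609e+00]
[ 515.16417596 -426.22420341  256.17376893] [-1.79931352e+02  2.54895165e-02  8.42165911e+00]
[ 515.57998872 -425.69783013  257.04641543] [ 1.79998445e+02 -1.83575658e-02  8.45364292e+00]
[ 515.80057476 -425.42976072  257.56027786] [ 1.79955429e+02 -4.66922112e-02  8.46403805e+00]
2662 [ 0.47190742 -0.45761321  0.01591362] [ 0.57227089 -0.39669649  0.01874504]
  return _methods._mean(a, axis=axis, dtype=dtype,
  ret = ret.dtype.type(ret / rcount)
```

Request:
arm_command:
  xyz:
    - [-1.3,-2.7,-20]
    - [0,0,-20]
    - [0,0,-16]
    - [0,0,-10]
    - [0,0,-6]
    - [0,0,0]
    - [0,0,0]
    - [0,0,0]
  spin: [0,0,0,0,0,0,0,0]

```text
time: 12.55
tool_pos: [0.514, -0.4296, 0.1854]
tool_rot: [3.14, -0.001, 0.145]
contact_force: [0.4, -0.7, 1.0]
opening: 0.0917
grip_force: 0.0
```

Request:
arm_command:
  xyz:
    - [0.6,1.4,0.6]
    - [0,0,0]
    - [0,0,0]
    - [0,0,0]
    - [0,0,0]
    - [0,0,0]
    - [0,0,0]
    - [0,0,0]
    - [0,0,0]
    - [0,0,0]
  spin: [0,0,0,0,0,0,0,0,0,0]
  jaw: -1
  squeeze: 40

```text
time: 13.55
tool_pos: [0.5144, -0.428, 0.1851]
tool_rot: [3.142, 0.0, 0.145]
contact_force: [-0.5, -0.2, -0.6]
opening: 0.0495
grip_force: 40.0
```

Request:
arm_command:
  xyz:
    - [0,0,10]
    - [0,0,25]
    - [-1,20,35]
    - [-1,35,35]
    - [-1,45,30]
    - [-1,45,25]
    - [-1,45,0]
    - [-1,45,0]
    - [-1,45,0]
    - [-1,45,0]
    - [-1,45,0]
    - [-1,45,0]
    - [-1,45,0]
    - [-1,45,0]
    - [-1,45,0]
    - [-1,45,0]
    - [-1,35,0]
    - [0,20,0]
    - [0,0,0]
    - [0,0,0]
  spin: [0,0,-0.5,-0.5,-0.5,-0.5,-0.5,0,0,0,0,0,0,0,0,0,0,0,0,0]

```text
time: 15.55
tool_pos: [0.4992, 0.2174, 0.3423]
tool_rot: [3.141, 0.0, 0.102]
contact_force: [-0.4, -0.5, -1.7]
opening: 0.0499
grip_force: 40.0
```

```bash
python3 - <<'E'
from h import *
for i in range(4): c=snap('wrist','w5')
o=observe();print(o['tool_pos']*1000,np.degrees(o['tool_rot']),o['contact_force'],o['torque'],o['opening'],o['grip_force'],o['time'])
s=snap('scene','s5')
a=cv2.resize(c['img'],(480,300)); b=cv2.resize(s['img'][140:300,340:500],(480,480),interpolation=2)[:300]
b=cv2.resize(s['img'][130:290,330:500],(319,300),interpolation=2)
cv2.imwrite('pics/v5.png',np.hstack([a,b])[:,:,::-1])
E
```

```text
[499.6617737  216.25261507 342.24395334] [1.79984050e+02 3.34814774e-03 5.70960901e+00] [ 0.029089   -0.99904984 -1.55605114] [ 0.02945573  0.01284625 -0.02645156] 0.04947675260609773 39.99759614467621 15.75
```

View pics/v5.png

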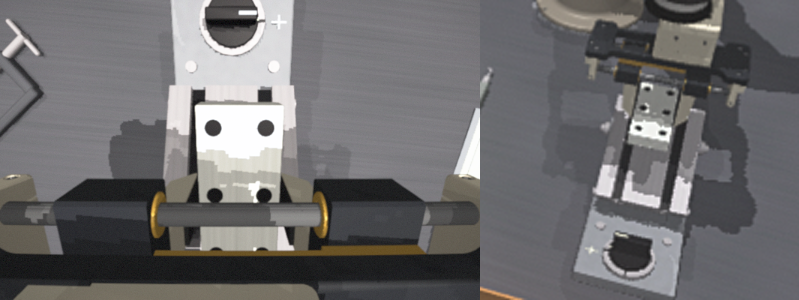

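```bash
python3 - <<'E'
from h import *
c=load('w5'); v,u=np.mgrid[110:260,250:400]; P=dpt(c,np.c_[u.ravel(),v.ravel()])
y=np.radians(5.75); R=np.array([[np.cos(y),np.sin(y)],[-np.sin(y),np.cos(y)]])
Q=(P[:,:2]-[.4997,.2163])@R.T*1000; m=(P[:,2]>.145)&(P[:,2]<.19)&(Q[:,0]>20)&(Q[:,0]<52)&(abs(Q[:,1])<20)
q=np.linalg.lstsq(np.c_[Q[m],np.ones(m.sum())],P[m][:,2]*1000,rcond=None)[0]; print('plate top plane (tool x slope, y slope, z0)',q)
m=(P[:,2]>.145)&(P[:,2]<.19)&(Q[:,0]>25); print('front end x',np.percentile(Q[m][:,0],[97,99,100]),'y',np.percentile(Q[m][:,1],[1,99]))
E
```

```text
plate top plane (tool x slope, y slope, z0) [ 1.26344455e-03 -1.08546074e-03  1.74992054e+02]
front end x [54.98732253 55.03575796 55.12551721] y [-24.71365741  24.02549876]
```

Request:
arm_command:
  xyz:
    - [1,3.5,0]
    - [0,2.8,-10]
    - [0,0,-10]
    - [0,0,-6]
    - [0,0,0]
    - [0,0,0]
    - [0,0,0]
  spin: [0,0,0,0,0,0,0]
  squeeze: 20

```text
time: 16.5
tool_pos: [0.5006, 0.2236, 0.3163]
tool_rot: [3.142, -0.001, 0.101]
contact_force: [0.0, -0.4, -2.0]
opening: 0.0497
grip_force: 20.0
```

Request:
arm_command:
  xyz:
    - [0,-0.8,-2]
    - [0,0,-2]
    - [0,0,-2]
    - [0,0,-2]
    - [0,0,-2]
    - [0,0,-2]
    - [0,0,0]
  spin: [0,0,0,0,0,0,0]

```text
time: 17.2
tool_pos: [0.501, 0.2229, 0.3043]
tool_rot: [-3.141, -0.002, 0.101]
contact_force: [3.3, 0.4, 1.3]
opening: 0.0496
grip_force: 20.0
```

Contact began; the plate pivots at about 4 N. Continue.

Request:
arm_command:
  xyz:
    - [0,0,-2]
    - [0,0,-2]
    - [0,0,-2]
    - [0,0,-2]
    - [0,0,-2]
    - [0,0,-2]
    - [0,0,-2]
    - [0,0,-2]
    - [0,0,0]
  spin: [0,0,0,0,0,0,0,0,0]

```text
time: 18.1
tool_pos: [0.5002, 0.2228, 0.2876]
tool_rot: [3.141, 0.002, 0.101]
contact_force: [2.9, 0.5, 0.8]
opening: 0.0499
grip_force: 20.0
```

```bash
python3 - <<'E'
from h import *
c=snap('wrist','w6');o=observe();print(o['tool_pos']*1000,o['contact_force'],o['torque'])
v,u=np.mgrid[60:270,240:410]; P=dpt(c,np.c_[u.ravel(),v.ravel()])
y=np.radians(5.8); R=np.array([[np.cos(y),np.sin(y)],[-np.sin(y),np.cos(y)]])
Q=(P[:,:2]-o['tool_pos'][:2])@R.T*1000; z=P[:,2]*1000
m=(Q[:,0]>15)&(Q[:,0]<46)&(abs(Q[:,1])<20)&(z>70)
q=np.linalg.lstsq(np.c_[Q[m],np.ones(m.sum())],z[m],rcond=None)[0]; r=z[m]-np.c_[Q[m],np.ones(m.sum())]@q; print('plane',q,np.degrees(np.arctan(q[0])),np.median(abs(r)))
E
```

```text
[500.17933661 222.84214616 287.67322714] [ 1.71256816  0.65409898 -0.65778473] [ 0.10095104 -0.35244209 -0.01196961]
plane [-4.41678562e-01 -1.59701500e-03  1.20493918e+02] -23.830019801667426 0.19747780379947244
```

Request:
arm_command:
  xyz:
    - [0,0,-1]
    - [0,0,-1]
    - [0,0,-1]
    - [0,0,-1]
    - [0,0,0]
    - [0,0,0]
  spin: [0,0,0,0,0,0]

```text
time: 18.75
tool_pos: [0.5004, 0.2228, 0.284]
tool_rot: [3.141, 0.0, 0.101]
contact_force: [0.1, 0.6, -0.0]
opening: 0.0496
grip_force: 20.0
```

Request:
arm_command:
  xyz:
    - [0,0,-0.5]
    - [0,0,-0.5]
    - [0,0,-0.5]
    - [0,0,0]
    - [0,0,0]
  spin: [0,0,0,0,0]

```text
time: 19.25
tool_pos: [0.5005, 0.2228, 0.2826]
tool_rot: [3.141, -0.0, 0.101]
contact_force: [-0.7, 0.4, 0.9]
opening: 0.0501
grip_force: 20.0
```

```bash
cat > pl.py <<'E'
from h import *
import sys
c=snap('wrist',sys.argv[1]);o=observe();print(o['tool_pos']*1000,o['contact_force'],o['torque'],o['time'])
v,u=np.mgrid[40:270,200:440]; P=dpt(c,np.c_[u.ravel(),v.ravel()])
y=np.radians(5.8); R=np.array([[np.cos(y),np.sin(y)],[-np.sin(y),np.cos(y)]])
Q=(P[:,:2]-o['tool_pos'][:2])@R.T*1000; z=P[:,2]*1000
def fit(m):
    for i in range(6):
        q=np.linalg.lstsq(np.c_[Q[m],np.ones(m.sum())],z[m],rcond=None)[0]; r=abs(z-np.c_[Q,np.ones(len(Q))]@q); m=m&(r<1.5)
    return q,m.sum(),np.degrees(np.arctan(q[:2]))
p=fit((Q[:,0]>15)&(Q[:,0]<48)&(abs(Q[:,1])<20)&(z>70)); print('plate',p)
f=fit((Q[:,0]>15)&(Q[:,0]<56)&(abs(Q[:,1])>42)&(abs(Q[:,1])<58)&(z>55)); print('face',f)
print('height normal at x=35',(p[0]-f[0])@[35,0,1]*np.cos(np.radians(29)))
E
python3 pl.py w7
```

```text
[500.51559759 222.84935802 282.59702688] [ 0.92872291 -0.1252315   1.71874021] [0.01174158 0.20192322 0.02259188] 19.3
plate (array([-5.43106419e-01,  1.61180229e-04,  1.15824127e+02]), np.int64(6287), array([-2.85066690e+01,  9.23494676e-03]))
face (array([-5.51245275e-01,  3.66812975e-04,  9.52281236e+01]), np.int64(4812), array([-2.88655434e+01,  2.10168344e-02]))
height normal at x=35 18.262814213962162
```

```bash
cat > ed.py <<'E'
from h import *
import sys
c=load(sys.argv[1]); tp=np.array([float(a) for a in sys.argv[2:4]])
v,u=np.mgrid[20:270,180:460]; P=dpt(c,np.c_[u.ravel(),v.ravel()])*1000
y=np.radians(5.8); R=np.array([[np.cos(y),np.sin(y)],[-np.sin(y),np.cos(y)]])
Q=(P[:,:2]-tp)@R.T; t=np.radians(28.9); z=P[:,2]-95.2+0
s=Q[:,0]*np.cos(t)-z*np.sin(t); h=Q[:,0]*np.sin(t)+z*np.cos(t)   # along-slope (down +), height over face
pl=abs(h-18)<3; fc=abs(h)<2.5
a=lambda m,x,p:np.round(np.percentile(x[m],p),1)
for lo,hi in((-20,-8),(-8,8),(8,20)): print('end s plate',a(pl&(Q[:,1]>lo)&(Q[:,1]<hi),s,[98,100]),'table',a(fc&(Q[:,1]>lo)&(Q[:,1]<hi),s,[98,100]))
k=(s>15)&(s<45); print('y plate',a(pl&k,Q[:,1],[0.5,99.5]),'table',a(fc&k&(abs(Q[:,1])<75),Q[:,1],[0.5,99.5]))
for lo,hi in((20,35),(40,50)): k=(s>lo)&(s<hi); print('slot inner/outer',a(fc&k&(abs(Q[:,1])>40)&(Q[:,1]>0),Q[:,1],[.5,99.5]),a(fc&k&(abs(Q[:,1])>40)&(Q[:,1]<0),Q[:,1],[.5,99.5]))
E
python3 ed.py w7 500.5 222.8
```

```text
end s plate [47.1 48.5] table [123.3 124.1]
end s plate [47.  48.6] table [122.8 124.1]
end s plate [47.  48.5] table [123.3 123.9]
y plate [-24.9  24.5] table [-59.4  60.3]
slot inner/outer [40.1 60.4] [-59.6 -40.1]
slot inner/outer [40.1 60.5] [-59.5 -40.1]
```

Request:
arm_command:
  xyz:
    - [0,0,-0.4]
    - [0,0,-0.4]
    - [0,0,0]
    - [0,0,0]
  spin: [0,0,0,0]

```text
time: 19.7
tool_pos: [0.5007, 0.2229, 0.2823]
tool_rot: [-3.141, -0.001, 0.101]
contact_force: [-0.5, -0.8, 6.1]
opening: 0.05
grip_force: 20.0
```

```bash
sed -i 's/^pl=.*/pl=abs(h-18)<3; fc=(abs(h)<2.5)\&(s<90)/' ed.py; python3 ed.py w7 500.5 222.8 | head -3
```

```text
end s plate [47.1 48.5] table [68.5 68.6]
end s plate [47.  48.6] table [68.3 68.6]
end s plate [47.  48.5] table [68.3 68.6]
```

Request:
arm_command:
  xyz:
    - [0,0,0]
    - [0,0,0]
    - [-0.3,0,-0.2]
    - [-0.3,0,-0.2]
    - [-0.2,0,0]
    - [0,0,0]
    - [0,0,0]
  spin: [0,0,0,0,0,0,0]
  squeeze: 45

```text
time: 20.4
tool_pos: [0.5004, 0.2228, 0.2823]
tool_rot: [-3.141, -0.003, 0.101]
contact_force: [2.1, 0.2, 6.2]
opening: 0.0494
grip_force: 45.0
```

Request:
arm_command:
  xyz:
    - [-0.3,0,-0.3]
    - [-0.3,0,-0.3]
    - [0,0,0]
    - [0,0,0]
    - [0,0,0]
  spin: [0,0,0,0,0]

```text
time: 20.9
tool_pos: [0.5001, 0.2228, 0.2823]
tool_rot: [-3.141, -0.005, 0.101]
contact_force: [1.9, -1.3, 8.8]
opening: 0.0496
grip_force: 45.0
```

```bash
python3 pl.py w8; python3 ed.py w8 500.3 222.8; for i in 1 2 3 4; do python3 -c "
from h import *
read_camera('wrist');o=observe();print(o['contact_force'],o['torque'],o['tool_pos'])"; done
```

```text
[500.10062873 222.78858615 282.24384295] [ 1.90760447 -1.47989394  9.5929823 ] [-0.17363337 -0.09651802 -0.0413294 ] 20.95
plate (array([-5.45791278e-01, -2.41692421e-04,  1.15882861e+02]), np.int64(6270), array([-2.86253269e+01, -1.38479554e-02]))
face (array([-5.50863389e-01, -1.69957190e-04,  9.54545741e+01]), np.int64(4862), array([-2.88487596e+01, -9.73782957e-03]))
height normal at x=35 18.022247886583397
end s plate [47.9 49.4] table [68.6 68.8]
end s plate [47.8 49.4] table [68.6 68.7]
end s plate [47.8 49.4] table [68.5 68.7]
y plate [-24.9  24.5] table [-59.3  60.3]
slot inner/outer [40.1 60.5] [-59.4 -40.2]
slot inner/outer [40.1 60.4] [-59.4 -40.1]
[ 2.03367474 -2.22106879  9.32506989] [-0.20146485 -0.06700157 -0.0274022 ] [0.50008572 0.22279704 0.28223781]
[ 2.45977026 -1.36725222  9.18051811] [-0.14412865 -0.0452116  -0.02627148] [0.50008164 0.22281316 0.28225602]
[ 1.92393999 -2.12178143  9.49071012] [-0.17583021 -0.06210033  0.00460862] [0.5000879  0.22279862 0.28225018]
[ 2.00410234 -2.20914337  9.12206889] [-0.18002608 -0.04760753  0.04271645] [0.50008289 0.22281187 0.2822706 ]
```

Request:
arm_command:
  xyz:
    - [0,0,0]
    - [0,0,0]
    - [0,0,-0.3]
    - [0,0,-0.3]
    - [0,0,0]
    - [0,0,0]
  spin: [0,0,0,0,0,0]
  squeeze: 20

```text
time: 21.75
tool_pos: [0.5, 0.2228, 0.2822]
tool_rot: [-3.141, -0.005, 0.101]
contact_force: [0.6, -2.0, 13.8]
opening: 0.0497
grip_force: 20.0
```

```bash
for i in 1 2 3; do python3 pl.py w9$i; done;python3 ed.py w93 500.1 222.8
```

```text
[500.0246302  222.82443113 282.22472121] [ 0.63621825 -1.63480608 13.68213462] [-0.29650758  0.07446064 -0.03936634] 21.8
plate (array([-5.46327597e-01,  7.48149857e-04,  1.15934447e+02]), np.int64(6302), array([-28.64899765,   0.04286582]))
face (array([-5.50214752e-01,  8.97614813e-05,  9.54460365e+01]), np.int64(4833), array([-2.88202396e+01,  5.14295403e-03]))
height normal at x=35 18.038559698861306
[500.0199207  222.8096802  282.20937377] [ 0.77298084 -1.61714831 12.95041676] [-0.26598737  0.14815586 -0.05714806] 21.85
plate (array([-5.46919304e-01,  1.70000337e-04,  1.15962277e+02]), np.int64(6300), array([-2.86751005e+01,  9.74030172e-03]))
face (array([-5.51103482e-01,  1.67479548e-04,  9.54944591e+01]), np.int64(4836), array([-2.88593123e+01,  9.59587117e-03]))
height normal at x=35 18.029641457945864
[500.01550775 222.80373265 282.2218128 ] [ 0.9728417  -0.9453969  12.85952743] [-0.2839648   0.13125174  0.01050657] 21.9
plate (array([-5.45539918e-01, -2.20062305e-04,  1.15903671e+02]), np.int64(6289), array([-2.86142294e+01, -1.26086411e-02]))
face (array([-5.50849792e-01,  2.66054827e-04,  9.55018563e+01]), np.int64(4844), array([-2.88481619e+01,  1.52438183e-02]))
height normal at x=35 18.00637342392033
end s plate [48.  49.5] table [68.8 69. ]
end s plate [48.1 49.5] table [68.8 69. ]
end s plate [48.  49.5] table [68.8 68.9]
y plate [-24.8  24.5] table [-59.3  60.3]
slot inner/outer [40.1 60.5] [-59.4 -40.1]
slot inner/outer [40.1 60.4] [-59.3 -40.1]
```

Request:
arm_command:
  xyz:
    - [0,0,0]
    - [0,0,0]
    - [0,0,-0.1]
    - [0,0,0]
    - [0,0,0]
    - [0,0,0]
    - [0,0,0]
    - [0,0,0]
  spin: [0,0,0,0,0,0,0,0]
  squeeze: 35

```text
time: 22.7
tool_pos: [0.5, 0.2228, 0.2822]
tool_rot: [-3.141, -0.005, 0.101]
contact_force: [0.0, -2.4, 14.4]
opening: 0.0494
grip_force: 35.0
```

```bash
python3 pl.py w10; python3 - <<'E'
from h import *
s=snap('scene','s10'); cv2.imwrite('pics/s10c.png',cv2.resize(s['img'][130:300,330:530],(800,680)[:2],interpolation=2)[:600,:,::-1]); print(observe()['contact_force'])
E
```

```text
[500.04143599 222.78764648 282.22221232] [-0.62941709 -1.22324755 13.77915942] [-0.29864021  0.08930513  0.01915456] 22.75
plate (array([-5.45880007e-01,  1.43301200e-03,  1.15918017e+02]), np.int64(6286), array([-28.62924378,   0.08210548]))
face (array([-5.50910407e-01, -2.12809583e-05,  9.55015578e+01]), np.int64(4837), array([-2.88508263e+01, -1.21930909e-03]))
height normal at x=35 18.01062694176681
[-0.45518576 -1.70088217 14.42065222]
```

View pics/s10c.png

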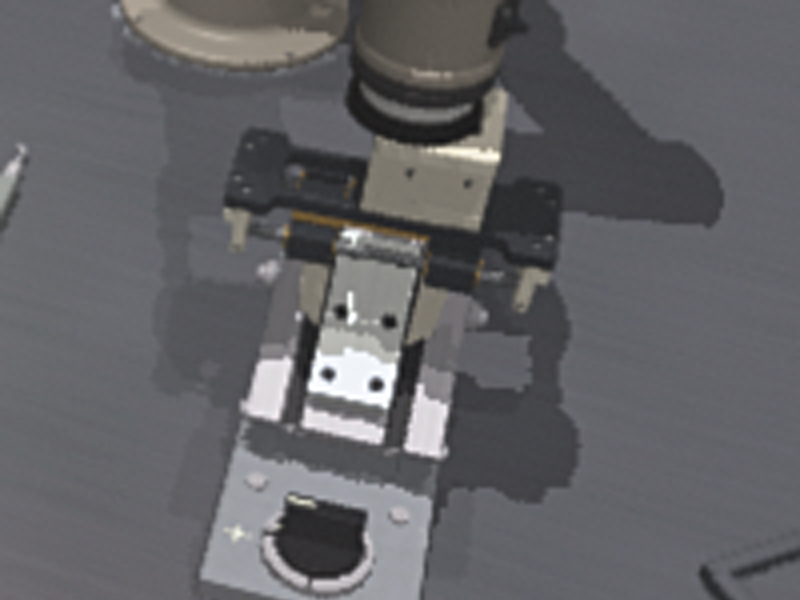

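```bash
python3 -c "
from cell import *
print(hand_in())"
```

```text
the job is handed in; nothing more can be done
None
```

The job is handed in at about 23 s: the knob is on the on mark, and the six-hole aluminium plate is held flush on the 29° table, centred to about 1 mm and pressed on with about 14 N (worked out from the wrist force).

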